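# Screw home the slotted bolt of a drawer front

## Task

A kitchen drawer front lies inside-up on the worktop, and the slotted bolt in its open collar still stands up. Take the flat-handled screwdriver out of the tool block, put its blade in the bolt's slot and, keeping the bit pressed down, turn the bolt clockwise until it is fully home; then put the screwdriver back upright in the same hole of the block and let go.

Things in the scene. Friction and masses are not known exactly. Their poses are not given: they have to be found in the camera images.
- driver_grip (a point): Centre of the screwdriver's black handle, the only flattened one of three in the wooden block: 36 mm wide along x, 22 mm thick along y (grip these flats), 66 mm tall, z up the tool; ~140 g. The two round-handled tools stand 60 mm apart in a row about along x. 100 mm above the worktop at the start: its 36 mm round shoulder, underside 40 mm below this point, rests on the block over its hole.
- driver_tip (a point): Middle of the blade's lower edge, 90 mm below driver_grip, same axes. Blade 16 mm wide along x, 3 mm thick along y, 10 mm long, under a 10 mm round shank. At the start it hangs with play in its hole: 26 mm round, through the block, 3 mm chamfer, 60 mm deep from the block's top (60 mm above the worktop). Put back, it may hang anywhere in that hole.
- bolt_slot (a point): Centre of the slot's floor on the steel bolt's axis; x along the slot, z up. Head 22 mm across; slot open-ended, 5 mm deep, 7 mm wide at the floor, 13 at the mouth. Floor 25.5 mm above the worktop at the start. In a slick black collar, 52 mm across, rim 40 mm above the worktop, dished from 44 mm to a 24 mm well, on the fixed 140 x 300 x 18 mm drawer front. Its other collar is closed by a domed cap.
- bolt (a joint): Turn of the bolt and its slot, rad, growing clockwise seen from above: 0 at the start (standing up), 0.8 at the stop (fully home). The bolt sinks 3.5 mm per rad, so the bit must follow it down. Turning takes about 0.12 N m; it stays where it is left. The blade has about 0.25 rad of play either way in the slot, so turn the screwdriver 1.1 to 1.4 rad.
Things that resemble listed ones, but are neither listed nor needed, are in the scene too. What is shaped like the part that bears driver_grip but yellow is not meant.

How it is judged:
By the outcome, as a careful person would: the job done as asked, in the order asked, and still so for the second after the job is handed in, with the robot touching nothing.
It also fails if it takes over 64 s, if anything falls off the work surface, if the arm or the gripper's body presses on something with over 40 N, if the wrist force passes 120 N, or if a joint passes its speed limit or range.

## Robot

A 6-joint arm with a two-finger parallel gripper is mounted at the origin on the work surface. World frame = base frame: x ahead of the robot, y to its left, z up, the work surface at z = 0. Lengths are in m, angles in rad, forces in N, time in s.
With the tool pointing down it reaches from about 0.35 to 0.775 m from the base axis. Payload 5.5 kg.
Tool frame: the origin (TCP) lies on the centre line of the jaws, within the pads' length; the fingertips stand 11 mm ahead of it and the grasp point (between the pads) lies 8 mm behind it; z points along the fingers, y is the line along which they close (so a half turn about z gives the same grasp; the last joint's range is limited). The gripper opens to 85 mm and grips with 20 to 120 N. Pads are 22 mm wide; open, the fingers measure 114 mm over their backs; the gripper's body (76 mm by 85 mm) begins 54 mm behind the grasp point. The pads swing forward as they close: fully open they stand 13 mm farther back than shut.
Start: joints at [1.167, 0.313, 0.046, 1.304, 0, 1.431], TCP at [0.15, 0.555, 0.242] pointing down, gripper open.
Joint ranges: [-2.76, 2.76], [-0.86, 1.69], [-1.03, 1.26], [-2.2, 2.34], [-1.47, 1.5], [-3.14, 3.14]. Speed limits (rad/s): [2.57, 2.57, 3.14, 3.14, 3.14, 3.14].

## Interface

Orientations are given as a unit quaternion [w, x, y, z].
In Python, from workcell import get_state, eyes, env gives the robot as it stands.
- The arm moves only by the shell command python3 -m inch 'ROWS' [OPENING] [FORCE]. ROWS is JSON, one flat list of numbers, 4 for each row, row after row: the shift along the tool's x, y, z in cm, then the turn about the tool's z in rad. A call has exactly 5 rows; each row shifts and turns the commanded pose from where the row before left it, along the tool's axes as they then stand; what a row does not reach is not made up. A row lasts 1/12 s, in which the tool goes at most 41.7 mm and 7.16 degrees, less where a joint would pass 70% of its speed; a pose out of reach is approached as far as the arm can. A call is refused whole if a number of a shift passes 4.17 or a number of a turn 0.125, either way. A call with a gripper value outside its range is refused whole. OPENING is the opening, from -1 (shut) to 1 (fully open), set as the call begins (- or left out, the last holds). The fingers move at their own pace and stop on an object; FORCE is the grip in N (left out, the last holds). Time passes only in rows, so rows that do not move let the fingers close, or fill a call up. It gives the time, the measured TCP pose, the force, the opening and the grip force at its end, in the units of the state.
- get_state(): the state, without advancing time (a new reading comes with each control period).
- eyes.read_camera(name): name is "scene" or "side" or "wrist"; returns the picture (384x512x3 uint8, red, green, blue); there is no depth.
- eyes.camera_info(name): a dict with "fovy" (degrees; the focal length in pixels is half the picture's height over the tangent of half this angle, whatever the lens; pixels are square), "cx", "cy" (the principal point, pixels), "D" ([k1, k2, p1, p2, k3] as OpenCV has them; the pictures are not rectified), "xyz" and "orientation" of the camera in the world. Camera axes: x right, y down, z forward; pixel columns grow to the right and rows downward; lengths in m; the calibration is good to about 2 mm. A picture is of the moment at which its call begins: read the wrist's pose just before it. camera_info takes no time and is no camera call; for the wrist camera it gives the pose at the moment of the call.
- env.hand_in(): hands the job in; it is judged then, once.
The state is a dict: "clock": time; "joint_pos": joint angles; "qvel": joint speeds; "tau": joint torques, N m; "tcp_pos": TCP position; "orientation": TCP orientation; "wrist_force": force on the tool from outside, world axes, zero at the start; "ft_torque": the same for the moment, N m; "finger_gap": finger opening in m; "grip_force": force on a finger pad.
Only numpy, scipy, OpenCV 4.12 (cv2) and the standard library are available. Lean on these libraries where they do the work, as an engineer would, in place of code of your own. Each camera call takes 0.05 s, during which the arm holds its last target. There are 200 camera calls.

## Working session

There is one attempt and no reset: what is moved stays moved. The work goes in short steps, Python scripts to look and compute and a shell command to move; the robot and the scene stay as the last step left them, time stands still between calls to the robot, and variables do not carry over. Pictures are saved under pics/ and viewed, at most 10 in all, crops included, and the job is handed in when it is done.

```bash
mkdir -p pics; ls; cat > h.py <<'E'
import numpy as np, cv2
from scipy.spatial.transform import Rotation as R
from workcell import get_state, eyes, env
def cam(n):
    i=eyes.camera_info(n); f=192/np.tan(np.radians(i["fovy"])/2)
    K=np.array([[f,0,i["cx"]],[0,f,i["cy"]],[0,0,1]]); q=i["orientation"]
    return K,np.array(i["D"],float),R.from_quat([q[1],q[2],q[3],q[0]]).as_matrix(),np.array(i["xyz"])
def ray(c,uv):
    K,D,M,t=c; p=cv2.undistortPoints(np.array([[uv]],float),K,D)[0,0]
    d=M@[p[0],p[1],1]; return t,d/np.linalg.norm(d)
def at_z(c,uv,z):
    t,d=ray(c,uv); return t+d*(z-t[2])/d[2]
def proj(c,X):
    K,D,M,t=c; r,_=cv2.Rodrigues(M.T)
    return cv2.projectPoints(np.atleast_2d(np.array(X,float)),r,-M.T@t,K,D)[0][:,0]
def tool():
    s=get_state(); q=s["orientation"]; return np.array(s["tcp_pos"]),R.from_quat([q[1],q[2],q[3],q[0]]).as_matrix()
def save(n,im,name): cv2.imwrite(f"pics/{name}.png",im[...,::-1])
E
python3 - <<'E'
from h import *
s=get_state(); print({k:np.round(v,3).tolist() for k,v in s.items()})
ims={n:eyes.read_camera(n) for n in("scene","side","wrist")}
for n in ims: save(n,ims[n],n+"0"); i=eyes.camera_info(n); print(n,i)
sm=[cv2.resize(ims[n],(400,300)) for n in ims]
save("",np.vstack([np.hstack(sm[:2]),np.hstack([sm[2],sm[2]*0])]),"all0")
E
```

```text
pics
{'clock': 0.0, 'joint_pos': [1.167, 0.314, 0.045, 1.304, 0.0, 1.431], 'qvel': [-0.001, -0.003, 0.001, -0.002, -0.001, 0.001], 'tau': [-0.0, -48.063, 29.853, 0.019, -0.0, -0.0], 'tcp_pos': [0.15, 0.555, 0.241], 'orientation': [-0.0, 0.132, 0.991, -0.001], 'wrist_force': [-0.052, 0.353, -0.374], 'ft_torque': [-0.005, -0.014, 0.016], 'grip_force': 0.0, 'finger_gap': 0.085}
scene {'fovy': 51.21704589666315, 'cx': 257.88874337479933, 'cy': 192.7165169753296, 'D': array([-0.01147411,  0.        ,  0.        ,  0.        ,  0.        ]), 'xyz': array([1.1374773 , 0.0428589 , 0.87632836]), 'orientation': array([-0.23615965,  0.6982969 ,  0.63768016, -0.22354884])}
side {'fovy': 42.703795631086074, 'cx': 262.9086267638361, 'cy': 191.8085306309266, 'D': array([-0.21679881,  0.        ,  0.        ,  0.        ,  0.        ]), 'xyz': array([ 0.40297908, -0.92340318,  0.76445618]), 'orientation': array([-0.47968671,  0.87538125, -0.05621337,  0.02117518])}
wrist {'fovy': 65.48521231965123, 'cx': 253.8743703741836, 'cy': 195.34526226652613, 'D': array([-0.05237702,  0.        ,  0.        ,  0.        ,  0.        ]), 'xyz': array([0.07399455, 0.5749714 , 0.37452575]), 'orientation': array([0.1239579 , 0.784635  , 0.60007785, 0.09428116])}
```

View pics/all0.png

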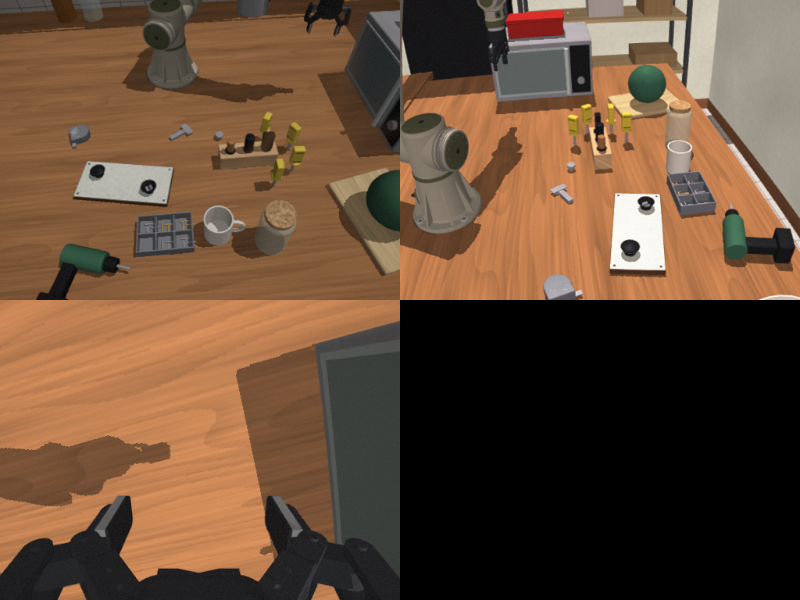

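The quarter-size mosaic shows the block at about (317,190) in the full scene picture, with a black handle between two brown ones and four yellow look-alikes around it. The drawer front's collars are at about (124,219) and (190,239). Next, close crops of both areas.

```bash
python3 - <<'E'
from h import *
a=cv2.imread("pics/scene0.png")[...,::-1]; b=cv2.imread("pics/side0.png")[...,::-1]
r=lambda im,x,y,w,h:cv2.resize(im[y:y+h,x:x+w],(400,300),interpolation=cv2.INTER_CUBIC)
save("",np.vstack([np.hstack([r(a,270,135,133,100),r(b,200,125,120,90)]),np.hstack([r(a,90,195,133,100),r(b,264,240,120,90)])]),"crops")
E
```

```text
(no output)
```

View pics/crops.png

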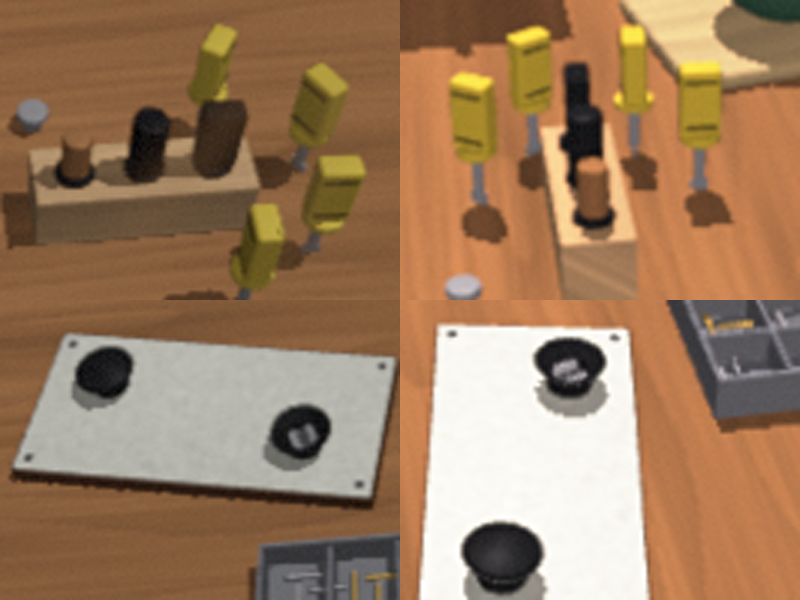

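The three block tools in scene pixels: round brown (295,188), round black (320,183), and a wide, flat dark one (343,181). The last is thin from the side at (253,152), so it is the flattened one. Four yellow look-alikes stand around it. The open collar with a bright slot is at scene (190,339-195=~240), side (435,263); the domed one is at (124,219). Now to triangulate.

```bash
cat >> h.py <<'E'
def tri(ca,ua,cb,ub):
    a,d=ray(ca,ua); b,e=ray(cb,ub); s=np.linalg.lstsq(np.stack([d,-e],1),b-a,rcond=None)[0]
    p,q=a+s[0]*d,b+s[1]*e; return (p+q)/2,np.linalg.norm(p-q)
E
python3 - <<'E'
from h import *
A,B=cam("scene"),cam("side")
sc=lambda x,y:(270+x/3,135+y/3); sd=lambda x,y:(200+(x-400)*.3,125+y*.3)
for n,p,q in [("flat top",sc(228,107),sd(577,68)),("black top",sc(152,115),sd(585,114)),("brown top",sc(76,138),sd(592,164)),
 ("bolt",(90+301/3,195+(433-300)/3),(264+(570-400)*.3,240+(372-300)*.3)),("capB",(90+105/3,195+67/3),(264+(503-400)*.3,240+(545-300)*.3)),
 ("y1 scene topleft?",sc(222,35),sd(530,35)),("y1/a",sc(222,35),sd(474,80)),("y2",sc(325,75),sd(632,32)),("y2a",sc(325,75),sd(530,35)),("y3",sc(342,162),sd(700,68)),("y3a",sc(342,162),sd(632,32)),("y4",sc(265,212),sd(700,68))]:
    print(n,*[np.round(v,4) for v in tri(A,p,B,q)])
for n,p in [("bl",sc(30,152)),("br",sc(255,138)),("fl",sc(38,192)),("fr",sc(258,184))]: print(n,at_z(A,p,.06).round(4))
print(tool()[1].round(3))
E
```

```text
flat top [0.511  0.3062 0.1314] 0.0014
black top [0.5093 0.2437 0.1231] 0.006
brown top [0.5107 0.1828 0.1079] 0.0018
bolt [ 0.6088 -0.0885  0.0282] 0.0033
capB [ 0.5345 -0.2529  0.0402] 0.0012
y1 scene topleft? [0.4704 0.3029 0.1698] 0.0078
y1/a [0.4225 0.3218 0.1209] 0.0057
y2 [0.5464 0.3578 0.1629] 0.0598
y2a [0.477  0.3983 0.1216] 0.0041
y3 [0.6045 0.3629 0.1223] 0.0654
y3a [0.5686 0.3874 0.1216] 0.001
y4 [0.6152 0.3121 0.1226] 0.0071
bl [0.4846 0.1488 0.06  ]
br [0.4878 0.3475 0.06  ]
fl [0.5287 0.1503 0.06  ]
fr [0.5381 0.3381 0.06  ]
[[-0.965  0.261 -0.001]
 [ 0.261  0.965 -0.001]
 [ 0.    -0.001 -1.   ]]
```

```bash
python3 -m inch '[-3.44,-1.22,0,0,-3.44,-1.22,0,0,-3.44,-1.22,0,0,-3.44,-1.22,0,0,-3.44,-1.22,0,0]' 0.3 60; python3 -m inch '[-3.44,-1.22,0,0,-3.44,-1.22,0,0,-3.44,-1.22,0,0,-3.44,-1.22,0,0,-3.44,-1.22,0,0]'; python3 -m inch '[-3.44,-1.22,0,0,-3.44,-1.22,0,0,0,0,0,0.11,0,0,0,0.11,0,0,0,0.11]'; python3 -m inch '[0,0,0,0.11,0,0,0,0.11,0,0,0,0.11,0,0,0,0.11,0,0,0,0.11]'; python3 -m inch '[0,0,0,0.11,0,0,0,0.11,0,0,0,0.11,0,0,0,0.096,0,0,0,0]'
python3 - <<'E'
from h import *
c=cam("wrist"); im=eyes.read_camera("wrist"); save("",im,"w1"); np.save("w1.npy",np.array([*c[2].ravel(),*c[3]]))
p,M=tool(); print(p,M.round(3).tolist(),c[3],c[2][:,2])
E
```

```text
clock: 0.57
tcp_pos: [0.301, 0.4502, 0.2421]
orientation: [-0.0, 0.131, 0.991, -0.0]
wrist_force: [-0.0, 0.6, -0.4]
finger_gap: 0.0557
grip_force: 0.0
clock: 0.98
tcp_pos: [0.4513, 0.3463, 0.2421]
orientation: [-0.0, 0.132, 0.991, -0.0]
wrist_force: [0.6, 0.9, 0.8]
finger_gap: 0.0552
grip_force: 0.0
clock: 1.4
tcp_pos: [0.5109, 0.3052, 0.2415]
orientation: [-0.001, 0.296, 0.955, -0.0]
wrist_force: [-0.1, 0.1, 1.0]
finger_gap: 0.0555
grip_force: 0.0
clock: 1.82
tcp_pos: [0.5101, 0.306, 0.2419]
orientation: [-0.0, 0.544, 0.839, -0.0]
wrist_force: [-0.2, -0.3, -0.1]
finger_gap: 0.0554
grip_force: 0.0
clock: 2.23
tcp_pos: [0.5101, 0.3061, 0.2419]
orientation: [-0.0, 0.708, 0.707, -0.0]
wrist_force: [0.1, -0.1, -0.3]
finger_gap: 0.0556
grip_force: 0.0
[0.51011457 0.30609305 0.24195935] [[-0.003, 1.0, -0.001], [1.0, 0.003, -0.0], [-0.0, -0.001, -1.0]] [0.51063366 0.38449953 0.37478996] [-0.00142398 -0.3076059  -0.95151279]
```

View pics/w1.png

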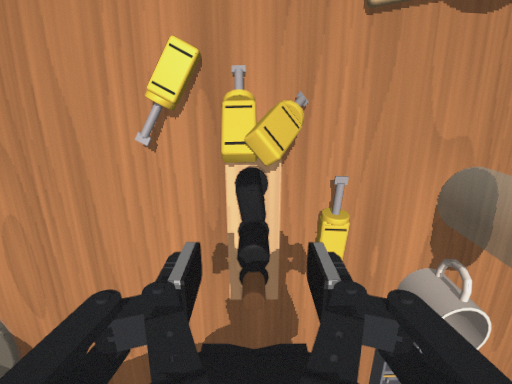

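The wrist view shows the block with black handles in a column at about (250,182)–(253,275), but the yellow tools are not where I triangulated them. I'll look again from outside and project the known points into this view.

```bash
python3 - <<'E'
from h import *
c=cam("wrist")
for X in [(.511,.306,.133),(.511,.306,.067),(.51,.244,.123),(.51,.183,.11),(.485,.345,.06),(.535,.345,.06),(.4225,.322,.122),(.477,.398,.122),(.5686,.387,.122),(.615,.312,.122)]: print(X,proj(c,X).round(0))
a=eyes.read_camera("scene"); b=eyes.read_camera("side"); save("",a,"scene1"); save("",b,"side1")
r=lambda im,x,y,w,h:cv2.resize(im[y:y+h,x:x+w],(400,400),interpolation=cv2.INTER_CUBIC)
save("",np.hstack([r(a,270,100,140,140),r(b,200,90,130,130)]),"c2")
E
```

```text
(0.511, 0.306, 0.133) [[255. 196.]]
(0.511, 0.306, 0.067) [[255. 177.]]
(0.51, 0.244, 0.123) [[253. 255.]]
(0.51, 0.183, 0.11) [[253. 300.]]
(0.485, 0.345, 0.06) [[230. 139.]]
(0.535, 0.345, 0.06) [[278. 139.]]
(0.4225, 0.322, 0.122) [[154. 174.]]
(0.477, 0.398, 0.122) [[212.  82.]]
(0.5686, 0.387, 0.122) [[326.  97.]]
(0.615, 0.312, 0.122) [[372. 186.]]
```

View pics/c2.png

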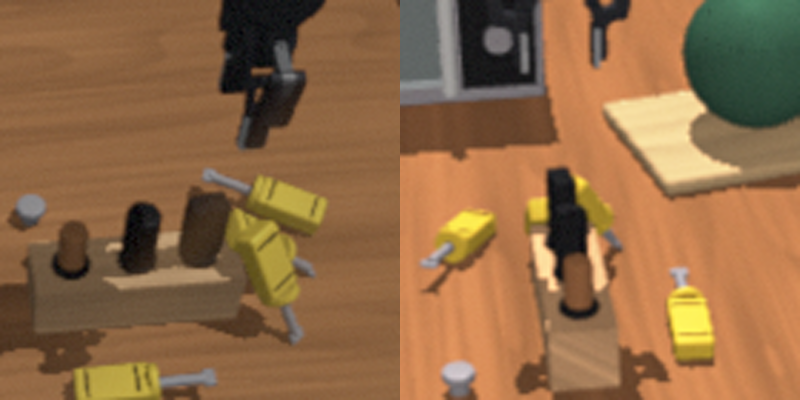

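The yellow tools, which stood on their blades, have fallen over. Two of them now lie against the block's far end, close to the flat driver. I'll zoom a fresh wrist picture to see how close.

```bash
python3 - <<'E'
from h import *
c=cam("wrist"); im=eyes.read_camera("wrist"); save("",im,"w2")
print(np.abs(im.astype(int)-cv2.imread("pics/w1.png")[...,::-1]).max(), get_state()["clock"])
cr=cv2.resize(im[90:310,180:350],(618,800))[:600] if 0 else cv2.resize(im[90:240,160:360],(800,600),interpolation=cv2.INTER_CUBIC)
cr=np.clip(cr.astype(float)*2.0,0,255).astype(np.uint8); save("",cr,"w2c")
E
```

```text
153 2.4333
```

View pics/w2c.png

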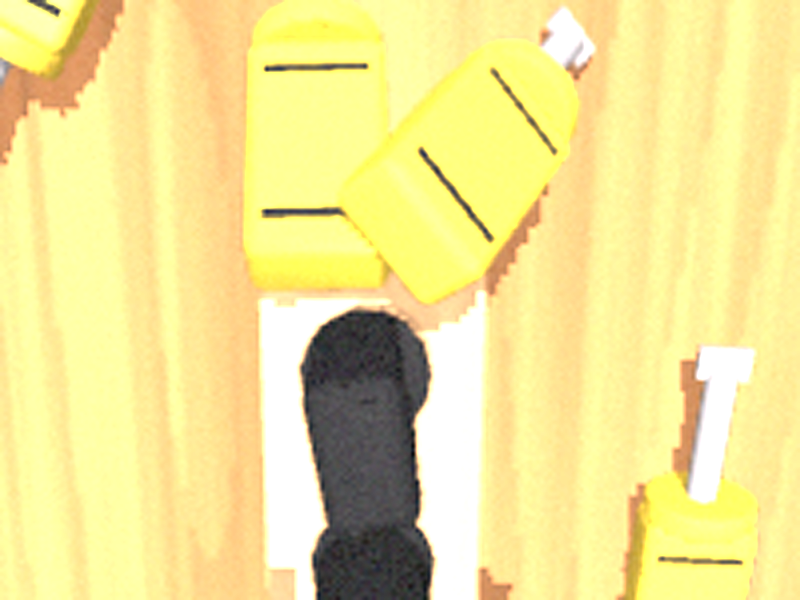

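The flat driver's top face is at about crop x 303–418, y 375–525, i.e. wrist px (251,203). It is turned by about 7°, and its shoulder is at (251,181). Both yellow tools lie clear of it, past y≈.34.

```bash
python3 - <<'E'
from h import *
c=cam("wrist"); f=lambda x,y,z:at_z(c,(160+x/4,90+y/4),z)
P=[f(x,y,.133) for x,y in [(303,378),(325,525),(400,380),(418,520)]]
for p in P: print(p.round(4))
print("ctr",np.mean(P,0).round(4)); 
print("shoulder far edge",f(365,312,.067).round(4), "L/R",f(302,370,.067).round(4),f(430,370,.067).round(4))
for x,y in [(250,280),(385,285),(430,302),(345,195)]: print("yellow @.03/.06",f(x,y,.03).round(3),f(x,y,.06).round(3))
for x,y in [(262,298),(487,292)]: print("block end",f(x,y,.06).round(4))
p,M=tool();print(p,np.round(get_state()["joint_pos"],3))
E
```

```text
[0.4952 0.3159 0.133 ]
[0.4994 0.2824 0.133 ]
[0.5156 0.3155 0.133 ]
[0.5198 0.2837 0.133 ]
ctr [0.5075 0.2994 0.133 ]
shoulder far edge [0.5076 0.3153 0.067 ] L/R [0.4908 0.2994 0.067 ] [0.525  0.2995 0.067 ]
yellow @.03/.06 [0.474 0.316 0.03 ] [0.477 0.322 0.06 ]
yellow @.03/.06 [0.513 0.315 0.03 ] [0.513 0.321 0.06 ]
yellow @.03/.06 [0.526 0.31  0.03 ] [0.525 0.316 0.06 ]
yellow @.03/.06 [0.502 0.341 0.03 ] [0.502 0.345 0.06 ]
block end [0.4799 0.3175 0.06  ]
block end [0.5403 0.3193 0.06  ]
[0.51023193 0.30614609 0.24212749] [0.406 0.353 0.102 1.32  0.    1.973]
```

```bash
python3 -m inch '[-0.71,-0.22,0,0,0,0,0,-0.12,0,0,3,0,0,0,3,0,0,0,2.5,0]'; python3 -m inch '[0,0,2.5,0,0,0,1.5,0,0,0,1.5,0,0,0,1,0,0,0,0,0]'
python3 - <<'E'
from h import *
p,M=tool();print(p,M[:,0].round(3))
b=eyes.read_camera("side");a=eyes.read_camera("scene");w=eyes.read_camera("wrist")
r=lambda im,x,y,w,h:cv2.resize(im[y:y+h,x:x+w],(400,300),interpolation=cv2.INTER_CUBIC)
save("",np.clip(1.6*np.vstack([np.hstack([r(a,270,90,160,120),r(b,200,110,120,90)]),np.hstack([r(w,120,100,260,195),r(w,0,0,512,384)])]),0,255).astype(np.uint8),"c3")
E
```

```text
clock: 2.85
tcp_pos: [0.5078, 0.2985, 0.1562]
orientation: [0.0, 0.663, 0.749, 0.0]
wrist_force: [0.1, 0.1, -0.5]
finger_gap: 0.0557
grip_force: 0.0
clock: 3.27
tcp_pos: [0.5065, 0.2981, 0.09]
orientation: [-0.001, 0.663, 0.749, -0.002]
wrist_force: [-0.5, -0.7, 0.0]
finger_gap: 0.0556
grip_force: 0.0
[0.50651646 0.29806102 0.09002614] [-0.121  0.993 -0.001]
```

View pics/c3.png

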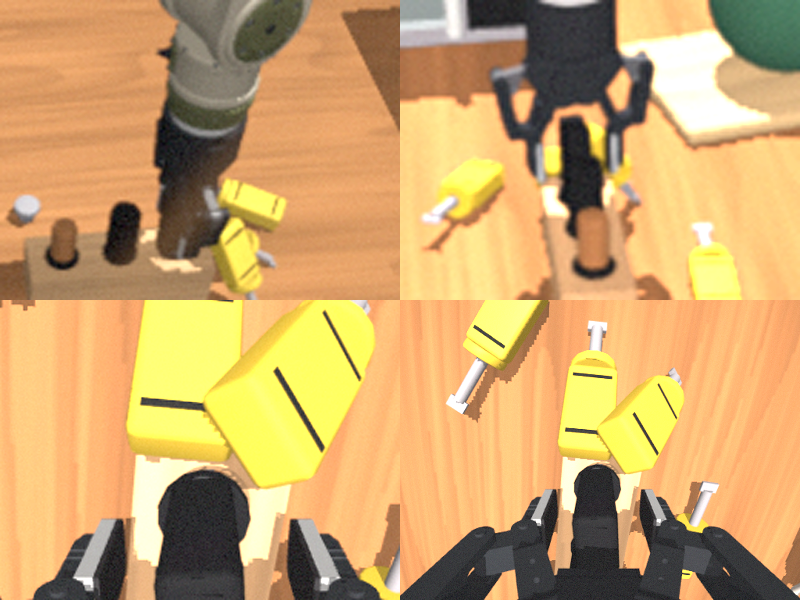

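The fingers straddle the flat handle (lower-left crop, handle centred at (205,540) between pads at 105 and 310), aligned and clear of the yellow tools. Closing now.

```bash
python3 -m inch '[0,0,0,0,0,0,0,0,0,0,0,0,0,0,0,0,0,0,0,0]' -1 90;python3 -m inch '[0,0,0,0,0,0,0,0,0,0,-0.5,0,0,0,-1,0,0,0,-1,0]'; python3 -m inch '[0,0,-2.5,0,0,0,-2.5,0,0,0,-2.5,0,0,0,-2.5,0,0,0,-2.5,0]'
```

```text
clock: 3.83
tcp_pos: [0.5088, 0.2994, 0.0935]
orientation: [0.0, 0.663, 0.749, 0.001]
wrist_force: [-0.3, 0.2, 6.9]
finger_gap: 0.0214
grip_force: 88.6
clock: 4.25
tcp_pos: [0.5074, 0.2988, 0.1174]
orientation: [-0.0, 0.663, 0.749, -0.001]
wrist_force: [0.8, 0.0, -1.2]
finger_gap: 0.0213
grip_force: 88.0
clock: 4.67
tcp_pos: [0.5079, 0.299, 0.2444]
orientation: [0.0, 0.663, 0.749, 0.0]
wrist_force: [0.8, -0.5, -2.2]
finger_gap: 0.0208
grip_force: 88.1
```

```bash
python3 -m inch '[-1.7,0.36,0,0,-2.5,0.36,0,0,-3.2,0.36,0,0,-3.2,0.36,0,0,-3.2,0.36,0,0]'; python3 -m inch '[-3.2,0.36,0,0,-3.2,0.36,0,0,-3.2,0.36,0.4,0,-3.2,0.36,0.4,0,-3.2,0.36,0.4,0]';python3 -m inch '[-3.2,0.36,0.4,0,-3.2,0.36,0.4,0,-3.2,0.36,0.4,0,-2.7,0.36,0.4,0,-1.6,0.32,0.4,0]';python3 -m inch '[0,0,0,0,0,0,0,0,0,0,0,0,0,0,0,0,0,0,0,0]'
python3 - <<'E'
from h import *
c=cam("wrist"); p,M=tool(); w=eyes.read_camera("wrist"); save("",w,"w3")
print(p,M[:,0].round(3),get_state()["joint_pos"])
for z in (.075,.0835,.09): print(proj(c,p+M@[0,0,z]))
print(proj(c,(.6088,-.0885,.028)))
cr=cv2.resize(w[60:315,100:440],(800,600),interpolation=cv2.INTER_CUBIC)
save("",np.clip(cr.astype(float)*1.8,0,255).astype(np.uint8),"w3c")
E
```

```text
clock: 5.08
tcp_pos: [0.5427, 0.1632, 0.2433]
orientation: [0.0, 0.663, 0.749, 0.0]
wrist_force: [1.9, -0.1, -1.3]
finger_gap: 0.0209
grip_force: 88.2
clock: 5.5
tcp_pos: [0.58, 0.006, 0.2312]
orientation: [0.0, 0.663, 0.749, 0.0]
wrist_force: [0.3, -0.0, -1.2]
finger_gap: 0.021
grip_force: 88.2
clock: 5.92
tcp_pos: [0.6145, -0.1315, 0.2106]
orientation: [0.001, 0.664, 0.748, -0.0]
wrist_force: [0.6, -0.0, -1.0]
finger_gap: 0.0211
grip_force: 88.2
clock: 6.33
tcp_pos: [0.614, -0.1269, 0.2108]
orientation: [0.0, 0.662, 0.749, 0.0]
wrist_force: [0.9, -0.1, -2.2]
finger_gap: 0.0209
grip_force: 88.2
[ 0.61402994 -0.12686571  0.2108398 ] [-0.122  0.992  0.   ] [-3.31925723e-01  4.24622221e-01  1.31438127e-01  1.27712977e+00
  2.18579102e-04  1.11612823e+00]
[[253.62814769 209.70163168]]
[[253.63537182 205.80585635]]
[[253.64056539 203.00641416]]
[[253.08882684 138.81763914]]
```

View pics/w3c.png

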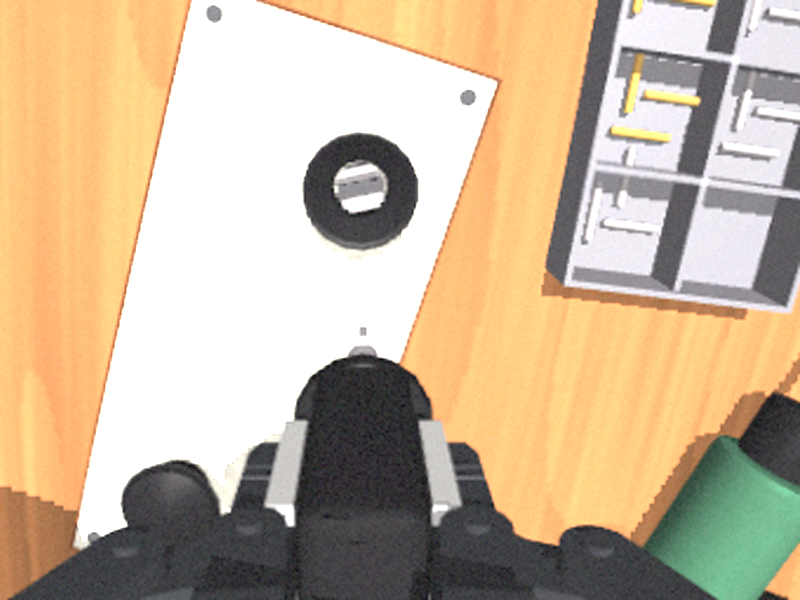

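The bolt head is at crop (361,186) inside the open collar, its slot running nearly across the picture, about 11° up to the right. The blade's near edge shows at crop (363,331) and the domed cap at (170,500). Now measuring bolt position and slot angle.

```bash
python3 - <<'E'
from h import *
c=cam("wrist"); p,M=tool(); w=cv2.imread("pics/w3.png"); g=cv2.cvtColor(w,cv2.COLOR_BGR2GRAY)
f=lambda x,y,z:at_z(c,(100+x/2.353,60+y/2.353),z)
print("head",f(361,186.5,.0305).round(4),"width",f(334,186,.0305)-f(388,186,.0305))
print("rim",f(361,133,.04).round(4),f(303,190,.04).round(4),f(418,190,.04).round(4))
x0,y0=100+361/2.353,60+186.5/2.353
print(np.array2string(g[int(y0)-13:int(y0)+14,int(x0)-13:int(x0)+14],max_line_width=200))
for e in (0,.004,.008): print(e,proj(c,p+M@[e,0,.0835]).round(1))
E
```

```text
head [ 0.6092 -0.0887  0.0305] width [-0.02371422 -0.00289083  0.        ]
rim [ 0.6064 -0.0653  0.04  ] [ 0.5845 -0.092   0.04  ] [ 0.6336 -0.086   0.04  ]
[[ 31  28  30  29  32  26  34  28  30  30  25  20  33  33  23  31  32  29  30  31  28  28  34  27  33  25  25]
 [ 29  27  33  23  35  29  31  34  27  31  25  32  32  32  27  31  25  32  28  30  28  32  32  26  26  30  25]
 [ 34  26  27  28  28  31  32  27  29  25  40  72  78  80  64  49  52  37  32  30  23  32  29  30  32  28  30]
 [ 30  33  28  30  31  28  34  70 103 106  93  82  64  52  54  66  91  95  60  30  28  30  28  28  28  33  31]
 [ 31  35  30  29  33  32  64  90  73  77  85  80  88 105 126 131 156 151 132  98  53  29  28  35  30  28  33]
 [ 31  32  33  32  44 115 112  90  94 117 133 146 162 170 168 166 165 169 163 161 111  46  31  25  31  31  32]
 [ 29  33  29  34 109 137 135 156 168 165 168 169 167 167 168 168 165 165 146 134 125  98  55  21  33  25  34]
 [ 31  34  33  86 131 158 167 169 167 168 165 167 168 156 140 136 118 105 103 104 111 114  93  54  28  27  31]
 [ 29  33  48 127 160 166 168 169 168 149 136 128 112 1
[... 1416 characters left out ...]
6 160 161 163 164 164 166 166 166 167 167 164 162 164 164 112  41  39  35  37  33]
 [ 36  43  37  34  33  63 123 151 162 167 165 167 165 163 162 161 160 145 109  91  71  44  32  30  35  37  38]
 [ 32  35  35  34  35  31  51  48 131 158 158 159 158 129 106  91  55  29  24  28  30  31  38  34  38  34  38]
 [ 38  38  36  34  38  34  33  21  74  88  89  62  27  35  23  19  22  19  21  31  33  37  34  34  35  41  37]
 [ 34  35  37  35  34  32  37  34  31  24  26  25  22  28  27  26  31  35  37  37  38  37  41  36  33  39  35]
 [ 32  39  36  38  38  37  37  38  31  39  31  35  34  31  33  32  34  41  40  38  37  41  35  37  35  39  39]]
0 [[253.6 205.8]]
0.004 [[253.6 200.9]]
0.008 [[253.6 195.9]]
```

```bash
python3 - <<'E'
import cv2,numpy as np
g=cv2.cvtColor(cv2.imread("pics/w3.png"),cv2.COLOR_BGR2GRAY)
print(np.array2string(g[192:216,242:268],max_line_width=200))
E
```

```text
[[234 233 233 233 231 231 233 233 235 235 235 233 232 228 227 227 228 228 227 226 225 226 226 228 228 226]
 [235 234 234 233 232 230 232 233 235 234 235 235 231 226 226 227 229 230 229 226 225 224 225 227 228 227]
 [235 233 234 233 232 232 232 234 235 235 234 233 231 228 226 226 230 231 229 228 225 224 225 227 228 227]
 [234 235 234 234 234 234 233 233 233 233 233 231 230 228 227 227 229 230 230 228 227 225 225 225 229 227]
 [230 232 233 235 235 234 233 232 232 230 229 229 230 230 228 228 229 230 230 229 228 226 226 226 228 229]
 [229 232 233 233 233 232 230 231 229 228 225 223 226 229 230 228 229 229 230 230 229 227 226 225 228 229]
 [230 232 233 232 232 229 227 229 229 229 196 164 164 190 222 230 228 228 230 230 230 228 228 228 228 230]
 [231 232 233 232 230 229 227 228 229 228 170  97 101 100 212 231 230 228 229 230 230 230 229 230 229 229]
 [231 232 234 233 233 231 229 227 228 215 152 100 101 101 211 233 231 228 229 231 230 231 231 232 233 231]
 [230 231 232 233 234 232 230 227 227 215 152 100 100 100 211 233 231 229 229 228 230 231 230 231 232 234]
 [231 230 231 233 234 232 230 
[... 768 characters left out ...]
  93  96  96  95  95  91 194 231 233 232 231 228 227 227]
 [225 227 226 224 219 160  93  83  87  91  75  55  59  71  71  82  91  85 134 212 230 231 229 227 224 227]
 [221 219 217 215 186 121  65  46  34  30  21  26  21  21  31  20  40  50 112 162 211 222 220 220 224 228]
 [169 123  95  50  23  27  25  25  23  24  25  28  27  25  26  29  23  28  28  24  29  62 107 156 203 219]
 [ 27  26  25  30  26  26  22  29  23  19  30  30  27  29  29  27  30  21  24  22  23  22  22  30  62 143]
 [ 16  25  26  24  31  28  30  35  34  36  39  44  46  43  41  36  33  30  31  29  27  27  26  25  21  27]
 [ 18  25  24  16  22  30  35  42  45  51  61  66  61  65  59  57  45  40  28  30  28  27  34  28  30  27]]
```

```bash
python3 -m inch '[0,0,0,-0.12,0,0,0,-0.12,0,0,0,-0.12,0,0,0,-0.12,0,0,0,-0.12]'; python3 -m inch '[0,0,0,-0.12,0,0,0,-0.12,0,0,0,-0.12,0,0,0,-0.12,0,0,0,-0.12]'; python3 -m inch '[0,0,0,-0.12,0,0,0,-0.12,0,0,0,-0.12,0,0,0,-0.12,0,0,0,-0.12]'; python3 -m inch '[0,0,0,0,0,0,0,0,0,0,0,0,0,0,0,0,0,0,0,0]'
python3 - <<'E'
from h import *
p,M=tool();print(p,M.round(3).tolist(),get_state()["joint_pos"][5], "to bolt, tool frame cm",(M.T@(np.array([.609,-.089,.0255])-p)*100).round(2))
c=cam("scene"); im=eyes.read_camera("scene"); b=eyes.read_camera("side"); d=cam("side"); w=eyes.read_camera("wrist")
save("",im,"s4");save("",b,"d4");save("",w,"w4")
t=p+M@[0,0,.0835]; print(proj(c,t),proj(d,t),proj(cam("wrist"),t))
u=proj(c,t)[0].astype(int); v=proj(d,t)[0].astype(int); x=proj(cam("wrist"),t)[0].astype(int)
r=lambda im,u,k=40:cv2.resize(im[u[1]-k:u[1]+k,u[0]-k:u[0]+k],(400,400),interpolation=cv2.INTER_CUBIC)
cc=np.hstack([r(im,u),r(b,v)]); save("",np.clip(cc*1.6,0,255).astype(np.uint8),"c4"); print(u,v,x)
E
```

```text
clock: 6.8
tcp_pos: [0.6141, -0.1273, 0.2107]
orientation: [0.0, 0.409, 0.913, 0.0]
wrist_force: [0.7, 0.1, -1.7]
finger_gap: 0.0213
grip_force: 88.1
clock: 7.22
tcp_pos: [0.6141, -0.1274, 0.2107]
orientation: [0.0, 0.121, 0.993, 0.0]
wrist_force: [-0.3, -0.4, -2.7]
finger_gap: 0.0209
grip_force: 88.1
clock: 7.63
tcp_pos: [0.6141, -0.1274, 0.2107]
orientation: [0.0, -0.178, 0.984, -0.0]
wrist_force: [0.5, 0.7, -2.2]
finger_gap: 0.0213
grip_force: 88.1
clock: 8.05
tcp_pos: [0.6141, -0.1281, 0.2103]
orientation: [0.0, -0.174, 0.985, 0.0]
wrist_force: [-0.3, 0.7, -2.8]
finger_gap: 0.0209
grip_force: 88.1
[ 0.61406611 -0.1281189   0.21032811] [[-0.94, -0.342, 0.0], [-0.342, 0.94, 0.0], [-0.0, 0.0, -1.0]] -0.6827337849095702 to bolt, tool frame cm [-0.86  3.85 18.48]
[[166.05275146 220.54536477]] [[322.69708729 237.51838205]] [[254.86714458 206.20178318]]
[166 220] [322 237] [254 206]
```

View pics/c4.png

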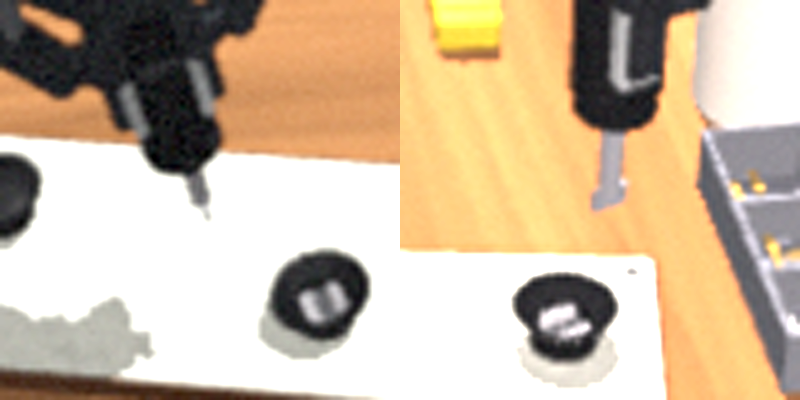

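The tip hangs just where expected: scene crop (208,215), side crop (592–627, 195–210). The slot is clearly visible in both views. Checking the tip offset from these.

```bash
python3 - <<'E'
from h import *
A,B=cam("scene"),cam("side"); p,M=tool()
s=lambda x,y:(126+x/5,180+y/5); d=lambda x,y:(282+(x-400)/5,197+y/5)
X,e=tri(A,s(208,216),B,d(627,195)); print(X.round(4),e.round(4),"tool frame of +x end",(M.T@(X-p)).round(4), "ideal [-.008,0,.0835]")
Y,e=tri(A,s(321,302),B,d(565,321)); print("head",Y.round(4),e.round(4))
E
```

```text
[ 0.6238 -0.1246  0.128 ] 0.0027 tool frame of +x end [-0.0104  0.0001  0.0823] ideal [-.008,0,.0835]
head [ 0.6102 -0.0881  0.0279] 0.0004
```

```bash
python3 -m inch '[-0.22,1.29,0,0,-0.22,1.28,0,0,-0.22,1.28,0,0,0,0,1.5,0,0,0,2,0]'; python3 -m inch '[0,0,2,0,0,0,1.5,0,0,0,0.5,0,0,0,0,0,0,0,0,0]'
python3 - <<'E'
from h import *
p,M=tool(); print("tip",(p+M@[-.002,0,.083]).round(4))
a=eyes.read_camera("scene");b=eyes.read_camera("side");u=(190,238);v=(338,262)
X=p+M@[-.002,0,.083]; print(proj(cam("scene"),X),proj(cam("side"),X))
r=lambda im,u,k=30:cv2.resize(im[u[1]-k:u[1]+k,u[0]-k:u[0]+k],(400,400),interpolation=cv2.INTER_CUBIC)
save("",np.clip(np.hstack([r(a,u),r(b,v)])*1.6,0,255).astype(np.uint8),"c5")
E
```

```text
clock: 8.62
tcp_pos: [0.6081, -0.0879, 0.1773]
orientation: [0.002, -0.175, 0.985, -0.001]
wrist_force: [0.5, 0.1, -1.6]
finger_gap: 0.0212
grip_force: 88.3
clock: 9.03
tcp_pos: [0.6071, -0.0891, 0.1358]
orientation: [0.0, -0.175, 0.985, 0.0]
wrist_force: [-0.1, -0.1, -0.8]
finger_gap: 0.0208
grip_force: 88.3
tip [ 0.609  -0.0884  0.0528]
[[188.582083   234.67396303]] [[314.93479231 252.87197463]]
```

View pics/c5.png

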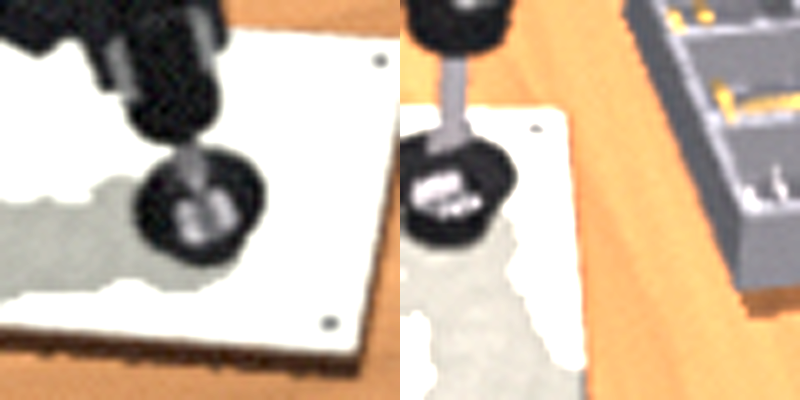

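The blade is right over the slot and lines up with it in both views (scene crop (200,180) over the head at (205,215)). Going down.

```bash
python3 -m inch '[0,0,0.8,0,0,0,0.8,0,0,0,0.5,0,0,0,0.3,0,0,0,0.1,0]'; python3 -m inch '[0,0,0.1,0,0,0,0.05,0,0,0,0.05,0,0,0,0,0,0,0,0,0]'
```

```text
clock: 9.55
tcp_pos: [0.6064, -0.0897, 0.1091]
orientation: [-0.001, -0.174, 0.985, 0.0]
wrist_force: [-0.1, -0.0, -1.6]
finger_gap: 0.0209
grip_force: 88.3
clock: 9.97
tcp_pos: [0.6073, -0.0899, 0.1088]
orientation: [0.0, -0.174, 0.985, -0.0]
wrist_force: [-1.8, 0.0, 0.6]
finger_gap: 0.0212
grip_force: 88.7
```

```bash
python3 -m inch '[0,0,0.1,0,0,0,0.05,0,0,0,0,0,0,0,0,0,0,0,0,0]'
```

```text
clock: 10.38
tcp_pos: [0.6075, -0.0899, 0.1085]
orientation: [0.001, -0.174, 0.985, -0.0]
wrist_force: [-3.0, -0.2, 8.4]
finger_gap: 0.021
grip_force: 89.8
```

```bash
python3 -m inch '[0,0,0.04,0.08,0,0,0.03,0.08,0,0,0.03,0.08,0,0,0.03,0.08,0,0,0.03,0.08]'
```

```text
clock: 10.8
tcp_pos: [0.6086, -0.089, 0.1081]
orientation: [0.002, 0.026, 1.0, 0.001]
wrist_force: [-2.5, 4.3, 14.0]
finger_gap: 0.0207
grip_force: 90.3
```

```bash
python3 -m inch '[0,0,0.03,0.08,0,0,0.03,0.08,0,0,0.03,0.08,0,0,0.03,0.08,0,0,0.03,0.08]'; python3 -c "
from h import *
s=get_state();p,M=tool();print(s['ft_torque'],s['joint_pos'][5],np.arctan2(M[1,0],M[0,0]))"
```

```text
clock: 11.22
tcp_pos: [0.6087, -0.0891, 0.1067]
orientation: [0.002, 0.224, 0.974, 0.001]
wrist_force: [-2.1, 2.8, 13.2]
finger_gap: 0.0211
grip_force: 90.4
[0.99608915 0.6318693  0.04517839] 0.17593985120561173 2.688813306584815
```

```bash
python3 -m inch '[0,0,0.03,0.07,0,0,0.03,0.07,0,0,0.03,0.07,0,0,0.03,0.07,0,0,0,0.0]'; python3 -c "
from h import *
s=get_state();p,M=tool();print(s['ft_torque'],s['joint_pos'][5],np.arctan2(M[1,0],M[0,0]))"
```

```text
clock: 11.63
tcp_pos: [0.6088, -0.0893, 0.1057]
orientation: [0.002, 0.358, 0.934, 0.001]
wrist_force: [-2.3, 2.6, 14.6]
finger_gap: 0.0215
grip_force: 90.4
[0.88603424 0.68440259 0.08272675] 0.45497092425640584 2.409649666306665
```

```bash
python3 -m inch '[0,0,0.02,0.06,0,0,0.0,0.06,0,0,0.0,0.04,0,0,0.0,0,0,0,0,0.0]'; python3 -c "
from h import *
s=get_state();p,M=tool();print(s['ft_torque'],s['joint_pos'][5],np.arctan2(M[1,0],M[0,0]))"
```

```text
clock: 12.05
tcp_pos: [0.6089, -0.0893, 0.1054]
orientation: [0.002, 0.43, 0.903, 0.001]
wrist_force: [-2.0, 2.8, 13.8]
finger_gap: 0.021
grip_force: 90.3
[0.86866364 0.49726687 0.15160785] 0.6120296734572019 2.252601300960755
```

```bash
python3 -m inch '[0,0,0,0.05,0,0,0.0,0.05,0,0,0.0,0,0,0,0.0,0,0,0,0,0.0]'; python3 -c "
from h import *
s=get_state();p,M=tool();print(s['ft_torque'],s['joint_pos'][5],np.arctan2(M[1,0],M[0,0]),p)"
```

```text
clock: 12.47
tcp_pos: [0.6092, -0.0894, 0.1054]
orientation: [0.003, 0.474, 0.88, 0.002]
wrist_force: [-0.5, 2.9, 12.7]
finger_gap: 0.021
grip_force: 90.2
[0.82811552 0.36180895 0.18512086] 0.7117191821287753 2.15296556283744 [ 0.60919637 -0.08936309  0.10541589]
```

Sink is 3.1 mm and the last 0.1 rad gave no further sink while torque rose, so the bolt is at its stop. I'll unwind the play, lift, and check the slot with the wrist camera.

```bash
python3 -m inch '[0,0,0,-0.1,0,0,0,-0.1,0,0,-0.5,0,0,0,-0.6,0,0,0,-1,0]'; python3 -m inch '[0,0,-2,0.12,0,0,-3,0.12,0,0,-3,0.12,0,0,0,0.12,0,0,0,0.12]';python3 -m inch '[-2,0,0,0.06,-2,0,0,0,0,0,0,0,0,0,0,0,0,0,0,0]'
python3 - <<'E'
from h import *
c=cam("wrist"); p,M=tool(); w=eyes.read_camera("wrist"); save("",w,"w5")
u=proj(c,(.609,-.089,.0277))[0]; print(p,M[:,0].round(3),u)
g=w.mean(2).astype(int); x,y=u.round().astype(int)
print(np.array2string(g[y-13:y+14,x-13:x+14],max_line_width=200))
X=p+M@[.006,0,.083]; print("blade near edge pred",proj(c,X))
x,y=proj(c,X)[0].astype(int); print(np.array2string(g[y-6:y+20:2,x-14:x+15],max_line_width=200))
E
```

```text
clock: 12.88
tcp_pos: [0.606, -0.0896, 0.1225]
orientation: [-0.001, 0.385, 0.923, -0.0]
wrist_force: [-0.8, -0.8, -2.4]
finger_gap: 0.0209
grip_force: 88.3
clock: 13.3
tcp_pos: [0.6083, -0.0904, 0.2063]
orientation: [0.002, 0.643, 0.766, 0.001]
wrist_force: [-0.5, -1.1, -2.0]
finger_gap: 0.0209
grip_force: 88.4
clock: 13.72
tcp_pos: [0.6126, -0.1292, 0.2031]
orientation: [-0.001, 0.663, 0.748, -0.0]
wrist_force: [-0.1, 1.5, -1.4]
finger_gap: 0.021
grip_force: 88.3
[ 0.61264926 -0.1291862   0.20309396] [-0.12   0.993  0.001] [254.95464645 138.23675315]
[[ 34  29  29  28  31  29  32  28  30  24  30  29  35  32  26  26  33  25  31  32  36  29  33  24  26  27  30]
 [ 34  28  28  32  34  27  30  34  28  32  24  28  20  30  28  31  27  30  24  20  31  30  31  31  25  29  30]
 [ 34  33  30  30  29  20  30  27  42  52  43 106 113  81  62  72  59  34  32  27  31  30  32  27  29  27  31]
 [ 32  32  27  34  30  28  69  70  72 137 147 144 161 157 115  68  63  80  65  36  30  30  30  31  31  30  34]
 [ 33  29  26  32  27  61  91  82  76 112 141 163 167 169 168 141  88  56  61  96  68  24  30  28
[... 3355 characters left out ...]
229 227 227 226 226 227 227 227 190 169 165 150 141 152 141 171 212 227 228 226 225 225 227 229 230 232]
 [229 230 230 228 226 227 227 227 224 184 117  91  96  99 100 101 103  99  94  95 134 210 226 226 228 230 232 231 230]
 [229 229 228 227 223 224 224 220 163  93  85  85  90  71  56  59  72  71  83  89  83 129 202 226 229 230 229 228 225]
 [229 224 220 168 118  94  50  28  25  18  28  26  25  28  24  24  25  24  22  26  25  26  24  25  62 108 156 203 217]
 [167  78  29  28  24  28  30  27  14  20  27  30  32  37  45  47  40  39  35  34  32  28  24  25  23  25  30  29  27]
 [ 24  23  27  25  24  25  25  25  30  34  34  35  29  32  33  32  35  35  30  29  31  32  26  25  26  26  25  27  21]]
```

The slot turned from −13° to +34° in the picture, i.e. 0.82 rad, so the bolt is fully home. The blade sits in the hand as before. Going back over the hole by the reverse way.

```bash
python3 -m inch '[1.7,-0.35,-0.84,0,2.5,-0.35,-0.84,0,3.2,-0.35,-0.84,0,3.2,-0.35,-0.84,0,3.2,-0.35,-0.84,0]'; python3 -m inch '[3.2,-0.35,0,0,3.2,-0.35,0,0,3.2,-0.35,0,0,3.2,-0.35,0,0,3.2,-0.35,0,0]'; python3 -m inch '[3.2,-0.35,0,0,3.2,-0.35,0,0,3.2,-0.35,0,0,2.7,-0.35,0,0,1.68,-0.35,0,0]'; python3 -m inch '[0,0,0,0,0,0,0,0,0,0,0,0,0,0,0,0,0,0,0,0]'
python3 - <<'E'
from h import *
p,M=tool(); print(p,M.round(3)[:,0],"shift cm",(M.T@(np.array([.508,.299,.0935])-p)*100).round(2))
w=eyes.read_camera("wrist"); save("",w,"w6"); a=eyes.read_camera("scene");b=eyes.read_camera("side")
r=lambda im,x,y,w,h:cv2.resize(im[y:y+h,x:x+w],(400,300),interpolation=cv2.INTER_CUBIC)
save("",np.clip(1.6*np.vstack([np.hstack([r(a,290,100,120,90),r(b,200,80,120,90)]),np.hstack([r(w,150,80,200,150),r(w,0,0,512,384)])]),0,255).astype(np.uint8),"c6")
E
```

```text
clock: 14.18
tcp_pos: [0.5778, 0.0079, 0.2461]
orientation: [-0.0, 0.663, 0.749, 0.0]
wrist_force: [0.7, 0.1, -1.6]
finger_gap: 0.021
grip_force: 88.3
clock: 14.6
tcp_pos: [0.5407, 0.1648, 0.246]
orientation: [-0.0, 0.663, 0.749, 0.0]
wrist_force: [0.6, 0.0, -1.8]
finger_gap: 0.0215
grip_force: 88.3
clock: 15.02
tcp_pos: [0.5059, 0.3025, 0.2459]
orientation: [-0.0, 0.662, 0.75, 0.0]
wrist_force: [-0.3, 0.8, -1.4]
finger_gap: 0.021
grip_force: 88.3
clock: 15.43
tcp_pos: [0.5083, 0.2981, 0.2455]
orientation: [0.0, 0.664, 0.748, 0.0]
wrist_force: [-0.4, -0.5, -1.5]
finger_gap: 0.0212
grip_force: 88.3
[0.50828178 0.29805835 0.24547006] [-0.119  0.993 -0.   ] shift cm [ 0.1  -0.02 15.2 ]
```

View pics/c6.png

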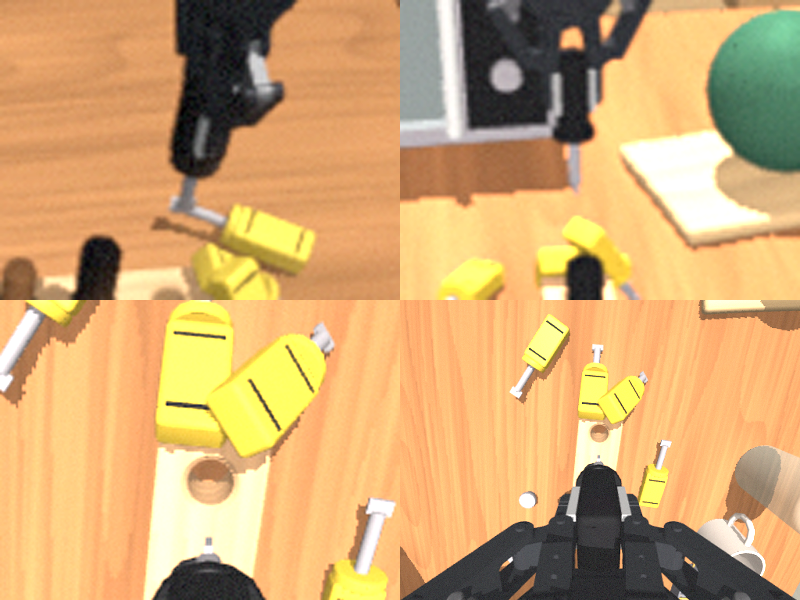

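The empty hole is visible at wrist px (255,170), clear of the yellow tools. The driver hangs straight above it. Checking the hole's position against the tip.

```bash
python3 - <<'E'
from h import *
c=cam("wrist"); p,M=tool()
L,Rr,T,B=[(150+x/2,80+(y-300)/2) for x,y in [(187,480),(233,480),(210,456),(210,503)]]
for z in (.06,): print([at_z(c,q,z).round(4) for q in (L,Rr,T,B)])
H=(at_z(c,L,.06)+at_z(c,Rr,.06)+at_z(c,T,.06)+at_z(c,B,.06))/4
print("hole",H.round(4),"tip",(p+M@[-.0022,0,.083]).round(4),"shift",(M.T@(H-p-M@[-.0022,0,0])*100).round(2))
E
```

```text
[array([0.4969, 0.3014, 0.06  ]), array([0.5218, 0.3044, 0.06  ]), array([0.5077, 0.316 , 0.06  ]), array([0.5109, 0.29  , 0.06  ])]
hole [0.5093 0.3029 0.06  ] tip [0.5087 0.2959 0.1624] shift [ 0.69  0.14 18.54]
```

```bash
python3 -m inch '[0.45,0.1,0,0,0,0,2,0,0,0,3,0,0,0,2.5,0,0,0,1.5,0]'; python3 -m inch '[0,0,0.8,0,0,0,0.5,0,0,0,0.5,0,0,0,0.5,0,0,0,0,0]'
```

```text
clock: 16.0
tcp_pos: [0.5074, 0.303, 0.1524]
orientation: [-0.001, 0.663, 0.748, -0.001]
wrist_force: [-0.4, -0.2, -2.4]
finger_gap: 0.0212
grip_force: 88.4
clock: 16.42
tcp_pos: [0.5088, 0.3036, 0.1322]
orientation: [0.0, 0.663, 0.749, 0.0]
wrist_force: [-0.2, -0.4, -1.5]
finger_gap: 0.0209
grip_force: 88.4
```

```bash
python3 -m inch '[0,0,1,0,0,0,1,0,0,0,0.8,0,0,0,0.5,0,0,0,0.2,0]'; python3 -m inch '[0,0,0.15,0,0,0,0.1,0,0,0,0.05,0,0,0,0.0,0,0,0,0,0]'
```

```text
clock: 16.83
tcp_pos: [0.5077, 0.3031, 0.0958]
orientation: [-0.001, 0.663, 0.749, -0.001]
wrist_force: [-0.7, 0.4, -1.9]
finger_gap: 0.021
grip_force: 88.4
clock: 17.25
tcp_pos: [0.5088, 0.3036, 0.0946]
orientation: [0.0, 0.663, 0.749, 0.0]
wrist_force: [-0.1, 0.3, -1.9]
finger_gap: 0.0206
grip_force: 88.4
```

```bash
python3 -m inch '[0,0,0.05,0,0,0,0.05,0,0,0,0.0,0,0,0,0.0,0,0,0,0,0]'; python3 -m inch '[0,0,0,0,0,0,0,0,0,0,0,0,0,0,0,0,0,0,0,0]' 0.3 20
```

```text
clock: 17.67
tcp_pos: [0.5088, 0.3036, 0.0935]
orientation: [0.0, 0.663, 0.749, 0.0]
wrist_force: [0.0, -0.2, -0.7]
finger_gap: 0.0211
grip_force: 88.7
clock: 18.08
tcp_pos: [0.5086, 0.3035, 0.0934]
orientation: [0.0, 0.663, 0.749, 0.0]
wrist_force: [0.5, 0.1, -0.3]
finger_gap: 0.0557
grip_force: 0.0
```

```bash
python3 -m inch '[0,0,-1,0,0,0,-2,0,0,0,-3,0,0,0,-3,0,0,0,-3,0]'; python3 -m inch '[0,0,-3,0,0,0,0,0,0,0,0,0,0,0,0,0,0,0,0,0]'
python3 - <<'E'
from h import *
p,M=tool(); c=cam("wrist"); w=eyes.read_camera("wrist"); save("",w,"w7"); print(p,get_state()["wrist_force"])
g=w.max(2)
x0,y0=proj(c,(.509,.303,.133))[0]; x1,y1=proj(c,(.509,.303,.06))[0]; print("pred top",x0,y0,"shoulder",x1,y1)
for y in range(150,250,4): print(y,''.join('#' if v<75 else '.' for v in g[y,200:310]))
E
```

```text
clock: 18.5
tcp_pos: [0.5082, 0.3034, 0.2153]
orientation: [-0.0, 0.663, 0.749, -0.0]
wrist_force: [0.8, 0.3, -0.1]
finger_gap: 0.0557
grip_force: 0.0
clock: 18.92
tcp_pos: [0.5078, 0.3032, 0.2421]
orientation: [-0.0, 0.663, 0.749, -0.001]
wrist_force: [-1.0, -0.3, 0.0]
finger_gap: 0.0556
grip_force: 0.0
[0.50780456 0.30315141 0.24210733] [ 0.25644725 -0.86177103 -0.80884103]
pred top 255.25985341717512 195.8083314591377 shoulder 255.09599725352575 174.99323439044386
150 ..........................................................................................#...................
154 ..............................................................................................................
158 ..............................................................................................................
162 .................................................##############...............................................
166 ...........................................#########################..........................................
170 .........................................########
[... 1546 characters left out ...]
..........
226 ..................................##############################..............................................
230 ..................................##############################..............................................
234 ...................................############################...............................................
238 ..................................#############################...............................................
242 ..................................##############################..............................................
246 .................................###############################............................................##
```

```bash
python3 -c "
from workcell import env
print(env.hand_in())"
```

```text
the job is handed in; nothing more can be done
None
```

The bolt is fully home (its slot turned about 0.82 rad clockwise, measured in the wrist camera), the screwdriver is back upright in its original hole and released, and I handed the job in at about 19 s.

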